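# Tag the pill dish and present it to the reader

## Robot

A 6-joint arm with a two-finger parallel gripper is mounted at the origin on the work surface. World frame = base frame: x ahead of the robot, y to its left, z up, the work surface at z = 0. Lengths are in m, angles in rad, forces in N, time in s.
With the tool pointing down it reaches from about 0.3 to 0.85 m from the base axis. Payload 4.2 kg.
Tool frame: the origin (TCP) lies between the finger pads; the fingertips stand 22 mm ahead of it and the grasp point (between the pads) lies 3 mm ahead of it; y points along the fingers, z is the direction in which the jaws open and shut, and the axes are right-handed (so a half turn about y gives the same grasp; the last joint's range is limited). The gripper opens to 91 mm and grips with 3 to 60 N. Pads are 32 mm wide; open, the fingers measure 118 mm over their backs; the gripper's body (76 mm by 178 mm) begins 60 mm behind the grasp point.
Start: joints at [-1.274, 0.32, 1.565, -0, 1.257, -0.02], TCP at [0.179, -0.546, 0.236] pointing down, gripper open.
Joint ranges: [-3.11, 3.11], [-0.84, 2.01], [0.21, 2.61], [-1.34, 4.49], [0.05, 2.63], [-2.56, 2.56]. Speed limits (rad/s): [2.57, 2.57, 3.14, 3.14, 3.14, 3.14].

## Interface

Orientations are given as a rotation vector (axis times angle).
In Python, from rig import status, viewer, ticket, models gives the robot as it stands. The module is installed in compiled form; this text tells all that it offers.
- The arm moves only by the tool step_arm, never from a script. Its argument "moves" is a list of rows, each an object with "linear": the shift along the tool's x, y, z in mm, a list of three; "rotation": the turn, a rotation vector about the tool's x, y, z in degrees, a list of three; "gripper": the gripper's target within -1 to 1 (fully open at 1, half-way at 0, shut at -1). In form: [{"linear": [dx, dy, dz], "rotation": [wx, wy, wz], "gripper": gripper}, ...]. A call has 1 to 8 rows; each row is the pose to reach, as a shift and turn from the pose commanded when the call began, along the tool's axes at that moment; what a row does not reach only later rows make up. A row lasts 1/10 s, in which the tool goes at most 50 mm and 8.59 degrees, less where a joint would pass 70% of its speed; a pose out of reach is approached as far as the arm can. A call with a gripper value outside its range is refused whole. The fingers move at their own pace and stop on an object; the grip force is fixed at half the most. Time passes only in rows, so rows that repeat a pose let the fingers close. It gives the time, the measured TCP pose, the force and the opening at its end, in the units of the state.
- status.get_state(): the state, without advancing time (a new reading comes with each control period).
- viewer.grab_frame(name): name is "scene" or "top" or "wrist"; returns a dict with "frame" (384x512x3 uint8, blue, green, red), "intrinsics" (3x3 intrinsics, pixels), "world_from_camera" (4x4, takes a point from camera to world coordinates); the wrist camera has in their place "tool_from_camera" (4x4, takes a point from camera to tool coordinates, whose origin is the TCP and whose axes are the tool frame's). Camera axes: x right, y down, z forward; pixel columns grow to the right and rows downward; lengths in m; the calibration is good to about 2 mm. A picture is of the moment at which its call begins: read the wrist's pose just before it. There is no depth.
- ticket.sign_off(): hands the job in, once; it reports no verdict.
Trained networks look in the newest picture that a camera, given by its name, has taken for a name from the list of things; names that differ only in an ending like _2 or _b are one class to them, and where a whole thing is asked for, a point or a joint stands for the part that bears it (a point fixed in the world has none). Each returns a list of dicts, best first, with "p" (0 to 1); they miss things now and then, are a little off and sometimes report something else, mostly with a low value. They report only what shows in the picture. A call takes as long as a camera call.
- models.spot_in(name, camera): "box" ([left, top, right, bottom] in pixels, round what is visible of it).
The state is a dict: "t": time; "joint_pos": joint angles; "joint_velocities": joint speeds; "tau": joint torques, N m; "tcp_pos": TCP position; "orientation": TCP orientation; "force": force on the tool from outside, world axes, zero at the start; "torque": the same for the moment, N m; "finger_gap": finger opening in m.
Only numpy, scipy, OpenCV 4.12 (cv2) and the standard library are available. Lean on these libraries where they do the work, as an engineer would, in place of code of your own. Each camera call takes 0.05 s, during which the arm holds its last target.

## Task

Take the blue order marker out of its wooden block, push it through the eyelet on the rim of the steel pill dish until its collar rests on the eyelet, and let go of it. Then lift the dish by its bow handle about 10 cm off the counter and only then turn it, about a quarter turn, until the marker points straight at the white reader post; keep the dish level and the red ball inside the green ring all the while. Finish holding the dish there, still and level, and leave the canister, the mortar and the brass weight where they are.

Things in the scene. Friction and masses are not known exactly. Their poses are not given: they have to be found in the camera images.
- dish: Loose round steel dish, 0.5 to 0.7 kg, 164 mm across, rim 48 mm up, foot 124 mm across. Origin: centre of its underside; z up, +x through its eyelet (roughly world +x at the start). Inside: a shallow cone (7 degrees), its centre 30 mm up, with a green ring of 30 mm radius. A 7 mm wire bow handle spans it along its y: legs at y = +/-79 mm, top 150 mm up. Tips if the eyelet is pressed harder than 7 N.
- dish_eyelet (a point): Centre of the eyelet's mouth: a vertical through hole, 12 mm in diameter, in a flat brass tab 44 mm long (radially), 34 mm wide and 6 mm thick, whose top is 48 mm above the dish's underside; 102 mm from the dish's centre along its +x. Free space below down to the counter.
- dish_grip (a point): Centre of the wooden grip on the bow, 150 mm straight above the centre of the dish's underside: a block 14 mm thick along the dish's x (pinch it across this), 50 mm long along its y, 24 mm high.
- pill: The loose red ball, a hard wax-shelled pill, 32 mm in diameter, 20 g, lying in the middle of the dish. It rolls; the origin is a point on its surface (underneath at the start).
- pill_center (a point): Centre of the red ball; 46 mm above the dish's underside when it lies in the middle.
- marker: Loose order marker, 40 g, upright in the block at the start. Origin: centre of its lower tip; z along it, upward. Aluminium stem 8 mm in diameter, 36 mm long, tapered to 4 mm over the lowest 4 mm; blue collar 20 mm in diameter, 36 to 41 mm above the tip; round blue grip 14 mm in diameter, 41 to 78 mm above the tip.
- marker_seat (a point): Centre of the underside of the marker's collar, 36 mm above its tip; meets the eyelet's mouth when the marker is fully in.
- block: Fixed dark wooden block, 60 x 60 x 44 mm high, with one 10 mm hole 40 mm deep in its top, in which the marker stands with its collar on the block's top (tip 8 mm above the counter). Origin: centre of its underside. It stands left or right of the dish.
- reader: Fixed white round reader post with a black band, 90 mm in diameter (foot 110 mm), 174 mm high, reading all round. Origin: centre of its underside, on its axis. It stands to the left or to the right of the dish.
- canister: Bystander: loose blue ceramic jar with a wooden lid, 90 mm in diameter, 130 mm high, on the side opposite the reader. Origin: centre of its underside.
- mortar: Bystander: loose brass bowl, 80 mm across, 55 mm high, on the side opposite the block. Origin: centre of its underside.
- weight: Bystander: loose brass knob weight, 36 mm across, 48 mm high. Origin: centre of its underside.

How it is judged:
On the way, in this order (a step that is already met when the one before it is completed fails the run):
1. the marker is through the eyelet with its collar on it, let go of, while the dish still stands on the counter (distance between marker_seat and dish_eyelet below 0.007 m and angle between the z axis of marker and the z axis of dish, either way round below 0.2 rad and contact force between the fingers and marker below 0.1 N and height (world z) of dish below 0.01 m), for 0.2 s.
2. the dish is lifted clear of the counter by its bow before it is turned to the reader (height (world z) of dish above 0.04 m and contact force between the fingers and dish above 2 N and (y of reader in the frame of dish above 0.12 m or y of reader in the frame of dish below -0.12 m)), for 0.1 s.
At the end, for the whole second after the job is handed in: Fingers hold the dish still, 60-160 mm up, level to 5 deg, touching nothing else; marker seated in the eyelet (collar within 7 mm, upright to 0.2 rad), not touched; line from dish centre through eyelet passes within 45 mm of the reader's axis, towards it; ball centre within 32 mm of the dish's axis (distance between marker_seat and dish_eyelet below 0.007 m and angle between the z axis of marker and the z axis of dish, either way round below 0.2 rad and height (world z) of dish between 0.06 and 0.16 m and angle between dish's own z axis and vertical below 0.09 rad and horizontal distance between pill_center and dish below 0.032 m and z of pill_center in the frame of dish between 0.03 and 0.06 m and y of reader in the frame of dish between -0.045 and 0.045 m and x of reader in the frame of dish above 0 m and contact force between the fingers and dish above 2 N and contact force between the fingers and marker below 0.1 N and linear speed of dish below 0.02 m/s and angular speed of dish below 0.1 rad/s and linear speed of pill below 0.05 m/s and contact force between dish and reader below 0.1 N and contact force between dish and block below 0.1 N and contact force between dish and canister below 0.1 N and contact force between dish and mortar below 0.1 N and contact force between dish and weight below 0.1 N); the arm keeps its last pose, push and grip.
It fails at once if the ball leaves the green ring (its centre more than 32 mm from the dish's axis) (horizontal distance between pill_center and dish above 0.032 m).
It fails at once if the dish tips by more than 12 degrees (angle between dish's own z axis and vertical above 0.21 rad).
It fails at once if the canister, mortar or weight is moved by more than 20 mm (distance of any of canister, mortar, weight from where it was at the start of the episode above 0.02 m).
It also fails if it takes over 54 s, if anything falls off the work surface, if the arm or the gripper's body presses on something with over 40 N, if the wrist force passes 120 N, or if a joint passes its speed limit or range.

## Working session

There is one attempt and no reset: what is moved stays moved. The work goes in short steps, Python scripts to look and compute and a tool call to move; the robot and the scene stay as the last step left them, time stands still between calls to the robot, and variables do not carry over. Pictures are saved under pics/ and viewed, and the job is handed in when it is done.

Besides the shell and the picture viewer there is one more tool, called after "Call:" as a command line: name --argument value ..., lists and objects as JSON in quotes. step_arm: Moves the arm, as the interface text tells. Its arguments: {"type":"object","properties":{"moves":{"type":"array","items":{"type":"object","properties":{"linear":{"type":"array","items":{"type":"number"}},"rotation":{"type":"array","items":{"type":"number"}},"gripper":{"type":"number"}}}}},"required":["moves"]}

```bash
mkdir -p pics; ls; cat > h.py <<'E'
import numpy as np, cv2
from scipy.spatial.transform import Rotation as R
from rig import status, viewer, ticket, models
def grab(n,fn=None):
    s=status.get_state(); f=viewer.grab_frame(n)
    K=np.array(f["intrinsics"])
    if n=="wrist":
        T=np.eye(4);T[:3,:3]=R.from_rotvec(s["orientation"]).as_matrix();T[:3,3]=s["tcp_pos"]
        W=T@np.array(f["tool_from_camera"])
    else: W=np.array(f["world_from_camera"])
    if fn: cv2.imwrite("pics/"+fn,f["frame"])
    return np.array(f["frame"]),K,W
def px2z(u,v,z,K,W):
    d=W[:3,:3]@np.linalg.solve(K,[u,v,1.]); o=W[:3,3]
    return o+d*(z-o[2])/d[2]
def proj(p,K,W):
    c=np.linalg.inv(W)@np.append(p,1); q=K@c[:3]; return q[:2]/q[2]
E
python3 - <<'E'
from h import *
s=status.get_state(); print({k:np.round(v,4) for k,v in s.items()})
print(R.from_rotvec(s["orientation"]).as_matrix().round(3))
for c in ("scene","top","wrist"):
    f,K,W=grab(c,c+"0.png"); print(c,K.round(1).tolist(),W.round(3).tolist())
    for n in ("dish","dish_grip","dish_eyelet","pill","marker","block","reader","canister","mortar","weight"):
        for r in models.spot_in(n,c)[:2]: print(n,np.round(r["box"],0),round(r["p"],2))
E
```

```text
pics
{'t': np.float64(0.0), 'joint_pos': array([-1.274 ,  0.3203,  1.5657, -0.    ,  1.2574, -0.02  ]), 'joint_velocities': array([ 0.0013, -0.0014, -0.0005,  0.0018, -0.0004, -0.0008]), 'tau': array([-1.50000e-03, -4.12459e+01, -2.31969e+01,  7.26000e-02,
        4.55000e-02, -2.00000e-04]), 'tcp_pos': array([ 0.179 , -0.546 ,  0.2351]), 'orientation': array([-0.3279,  2.0523, -2.0486]), 'force': array([-0.3819,  0.209 , -0.2698]), 'torque': array([ 0.0019, -0.0238, -0.0354]), 'finger_gap': np.float64(0.0909)}
[[-0.95  -0.001  0.312]
 [-0.312  0.002 -0.95 ]
 [ 0.    -1.    -0.002]]
scene [[366.5, 0.0, 259.6], [0.0, 366.5, 194.4], [0.0, 0.0, 1.0]] [[0.3, 0.63, -0.716, 1.251], [0.954, -0.18, 0.241, -0.2], [0.023, -0.756, -0.655, 0.713], [0.0, 0.0, 0.0, 1.0]]
dish_grip [228. 165. 289. 232.] 0.57
dish_eyelet [229. 163. 288. 231.] 0.68
pill [250. 193. 263. 206.] 0.44
pill [347. 134. 394. 203.] 0.41
block [140. 190. 170. 222.] 0.63
canister [ 80. 190. 128. 254.] 0.78
mortar [290. 158. 314. 181.] 0.56
mortar [230. 165. 287. 237.] 0.35
weight [155. 284. 174. 310.] 0.75
weight [288. 159. 317. 180.] 0.59
top [[478.3, 0.0, 260.2], [0.0, 478.3, 187.4], [0.0, 0.0, 1.0]] [[0.03, -0.996, 0.08, 0.468], [-0.999, -0.029, 0.017, -0.002], [-0.015, -0.081, -0.997, 1.512], [0.0, 0.0, 0.0, 1.0]]
dish [231. 162. 283. 232.] 0.77
dish_grip [232. 164. 282. 230.] 0.92
dish_eyelet [228. 164. 285. 230.] 0.72
block [330. 224. 355. 245.] 0.86
reader [116. 183. 166. 217.] 0.81
canister [371. 194. 406. 222.] 0.57
mortar [185. 222. 211. 250.] 0.77
weight [342. 132. 352. 143.] 0.5
wrist [[333.0, 0.0, 253.1], [0.0, 333.0, 189.6], [0.0, 0.0, 1.0]] [[0.312, -0.917, -0.25, 0.25], [-0.95, -0.301, -0.081, -0.525], [-0.001, 0.263, -0.965, 0.386], [0.0, 0.0, 0.0, 1.0]]
```

```bash
python3 - <<'E'
import cv2
a=cv2.imread("pics/top0.png")[100:280,90:430]; cv2.imwrite("pics/top0z.png",cv2.resize(a,None,fx=2.3,fy=2.3,interpolation=2))
a=cv2.imread("pics/scene0.png")[110:330,60:420]; cv2.imwrite("pics/scene0z.png",cv2.resize(a,None,fx=2.2,fy=2.2,interpolation=2))
E
```

```text
(no output)
```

View pics/top0z.png

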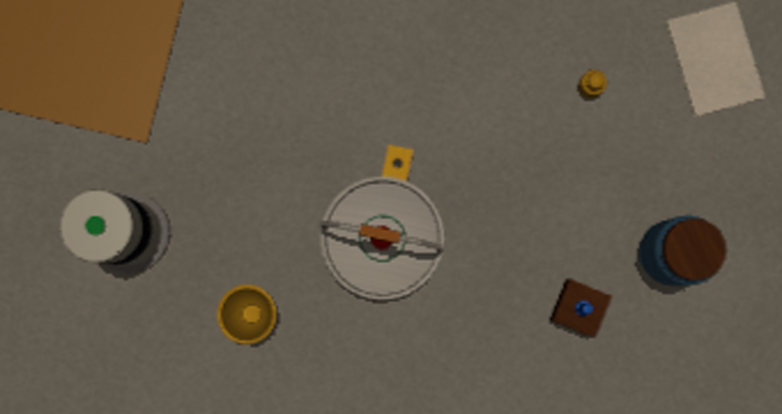

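View pics/scene0z.png

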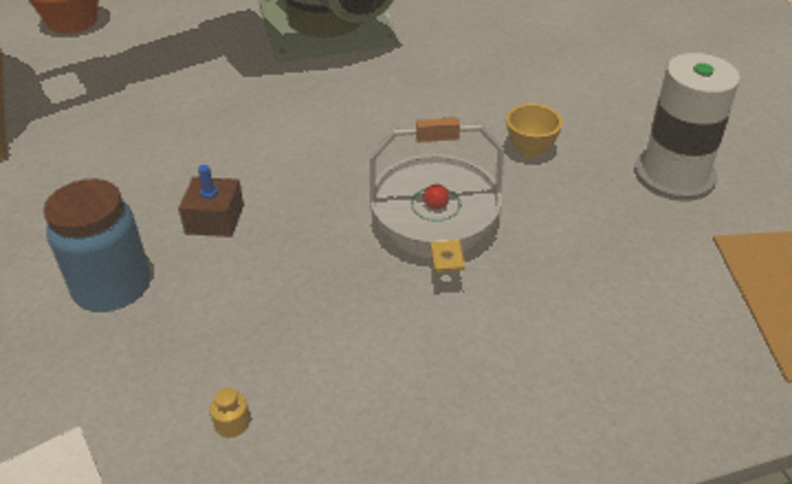

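View pics/wrist0.png

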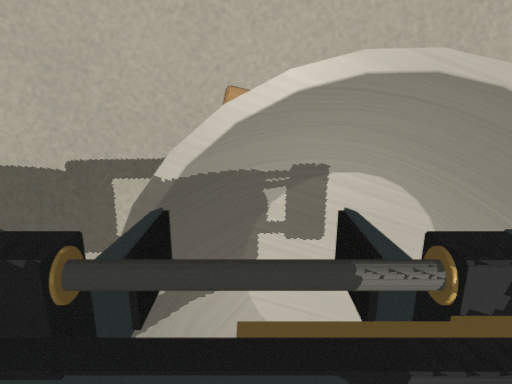

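```bash
python3 - <<'E'
from h import *
f,K,W=grab("top")
a=f[110:250,220:370]
cv2.imwrite("pics/top1z.png",cv2.resize(a,None,fx=5.2,fy=4.2*1,interpolation=2)) if 0 else cv2.imwrite("pics/top1z.png",cv2.resize(a,None,fx=4,fy=4,interpolation=2))
hsv=cv2.cvtColor(f,cv2.COLOR_BGR2HSV)
Z=lambda x,y:(90+x/2.3,100+y/2.3)
for n,(x,y),z in (("eyelet",(397.5,163),.048),("dish rim",(382,239),.048),("grip",(380,234),.162),("marker",(584,308),.083),("reader",(95,226),.174),("mortar",(248,315),.055),("can",(695,250),.13),("weight",(594,80),.048),("block",(581,308),.044)):
    print(n,px2z(*Z(x,y),z,K,W).round(4))
fs,Ks,Ws=grab("scene")
Y=lambda x,y:(60+x/2.2,110+y/2.2)
for n,(x,y),z in (("eyelet",(447,254),.048),("pill",(436,197),.046),("mk grip top",(205,169),.086),("collar",(208,191),.046),("readertop",(702,72),.174)):
    print("s",n,px2z(*Y(x,y),z,Ks,Ws).round(4))
# blobs
m=cv2.inRange(hsv[195:250,320:360],(105,120,60),(130,255,255)); ys,xs=np.nonzero(m); print("blue",xs.mean()+320,ys.mean()+195,len(xs))
cv2.imwrite("pics/full_top.png",f); 
E
```

```text
eyelet [0.6373 0.0168 0.048 ]
dish rim [0.5349 0.0344 0.048 ]
grip [0.5357 0.0342 0.162 ]
marker [ 0.4519 -0.2297  0.083 ]
reader [0.5348 0.3828 0.174 ]
mortar [0.429  0.2081 0.055 ]
can [ 0.5288 -0.3596  0.13  ]
weight [ 0.7569 -0.2439  0.048 ]
block [ 0.4513 -0.232   0.044 ]
s eyelet [0.6397 0.0176 0.048 ]
s pill [0.5402 0.0354 0.046 ]
s mk grip top [ 0.4577 -0.2314  0.086 ]
s collar [ 0.4514 -0.2337  0.046 ]
s readertop [0.5453 0.3759 0.174 ]
blue 343.96296296296293 233.22222222222223 27
```

View pics/top1z.png

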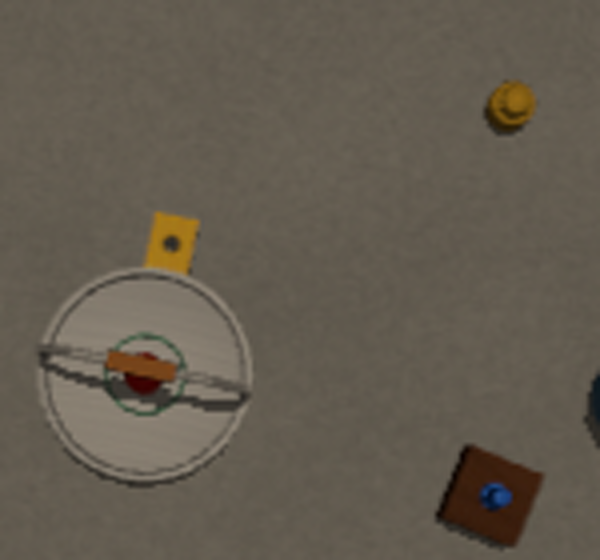

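View pics/scene0.png

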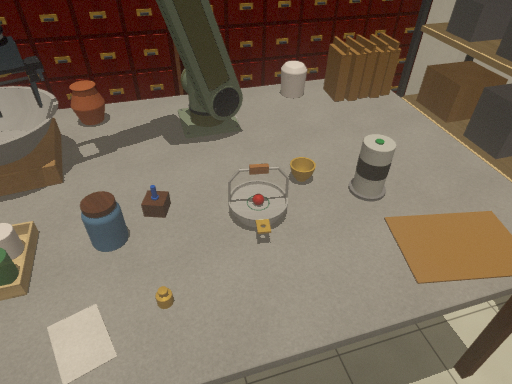

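View pics/full_top.png

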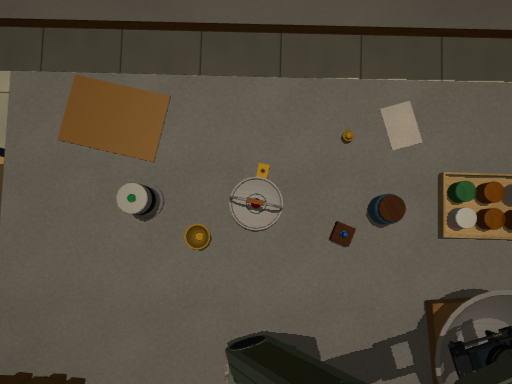

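```bash
cat >> h.py <<'E'
def goal(pos,yawz_deg,s=None):
    """pose with tool y down, tool z at given yaw. returns linear mm, rot deg in tool axes"""
    s=s or status.get_state()
    R0=R.from_rotvec(s["orientation"]).as_matrix()
    a=np.radians(yawz_deg); z=np.array([np.cos(a),np.sin(a),0]); y=np.array([0,0,-1.]); x=np.cross(y,z)
    R1=np.stack([x,y,z],1)
    lin=R0.T@(np.array(pos)-s["tcp_pos"])*1000
    rot=np.degrees(R.from_matrix(R0.T@R1).as_rotvec())
    print("t",round(float(s["t"]),2),"tcp",np.round(s["tcp_pos"],4),"F",np.round(s["force"],1),"gap",round(float(s["finger_gap"]),4),"j6",round(float(s["joint_pos"][5]),2),"->lin",lin.round(1),"rot",rot.round(2))
    return lin,rot
def yawz():
    m=R.from_rotvec(status.get_state()["orientation"]).as_matrix(); return np.degrees(np.arctan2(m[1,2],m[0,2])), np.degrees(np.arccos(-m[2,1]))
E
python3 - <<'E'
from h import *
goal([.4515,-.2305,.32],-100); goal([.4515,-.2305,.20],-100)
E
```

```text
t 1.75 tcp [ 0.1791 -0.5464  0.236 ] F [0.2 0.1 0.2] gap 0.0909 j6 -0.02 ->lin [-357.2  -84.1 -215.3] rot [-1.000e-02  2.815e+01  0.000e+00]
t 1.75 tcp [ 0.1791 -0.5464  0.236 ] F [0.2 0.1 0.2] gap 0.0909 j6 -0.02 ->lin [-357.2   35.9 -215.3] rot [-1.000e-02  2.815e+01  0.000e+00]
```

Call:
step_arm --moves '[{"linear":[0,-50,0],"rotation":[0,0,0],"gripper":0},{"linear":[0,-84,0],"rotation":[0,0,0],"gripper":0},{"linear":[-43,-84,-26],"rotation":[0,8,0],"gripper":0},{"linear":[-86,-84,-52],"rotation":[0,16,0],"gripper":0},{"linear":[-129,-84,-78],"rotation":[0,24,0],"gripper":0},{"linear":[-172,-84,-104],"rotation":[0,28.1,0],"gripper":0},{"linear":[-215,-84,-130],"rotation":[0,28.1,0],"gripper":0},{"linear":[-258,-84,-156],"rotation":[0,28.1,0],"gripper":0}]'

```text
t: 2.55
tcp_pos: [0.3736, -0.3196, 0.3202]
orientation: [-0.187, -2.13, 2.131]
force: [0.4, -0.5, -0.4]
finger_gap: 0.0458
```

```bash
python3 - <<'E'
from h import *
goal([.4515,-.2305,.20],-100)
E
```

```text
t 2.55 tcp [ 0.3736 -0.3196  0.3202] F [ 0.4 -0.5 -0.4] gap 0.0458 j6 1.01 ->lin [ -61.2  120.2 -101.3] rot [-0.03  0.03 -0.04]
```

Call:
step_arm --moves '[{"linear":[-20,20,-33],"rotation":[0,0,0],"gripper":0},{"linear":[-40,40,-66],"rotation":[0,0,0],"gripper":0},{"linear":[-55,70,-92],"rotation":[0,0,0],"gripper":0},{"linear":[-60,95,-101],"rotation":[0,0,0],"gripper":0},{"linear":[-61,120,-101],"rotation":[0,0,0],"gripper":0},{"linear":[-61,120,-101],"rotation":[0,0,0],"gripper":0},{"linear":[-61,120,-101],"rotation":[0,0,0],"gripper":0}]'

```text
t: 3.25
tcp_pos: [0.4504, -0.2326, 0.2004]
orientation: [-0.186, -2.13, 2.131]
force: [-0.4, 0.1, 0.8]
finger_gap: 0.0452
```

```bash
python3 - <<'E'
from h import *
print(yawz()); goal([.4515,-.2305,.20],-100)
f,K,W=grab("wrist","w1.png"); print(W.round(3)); 
for n in ("marker","block"): 
  for r in models.spot_in(n,"wrist")[:2]: print(n,np.round(r["box"],1),round(r["p"],2))
s=status.get_state(); T=np.array(s["tcp_pos"]); print(proj(T+[0,0,-.003],K,W),proj(T+[0,0,-.022],K,W), proj([.4515,-.2305,.086],K,W))
E
```

```text
(np.float64(-99.954159240289), np.float64(0.007615922417789608))
t 3.25 tcp [ 0.4504 -0.2326  0.2004] F [-0.4  0.1  0.8] gap 0.0452 j6 1.25 ->lin [-0.8  0.4 -2.2] rot [-0.01  0.05 -0.  ]
[[-0.172 -0.95  -0.259  0.524]
 [-0.985  0.166  0.046 -0.246]
 [-0.001  0.263 -0.965  0.351]
 [ 0.     0.     0.     1.   ]]
marker [247.7 169.9 268.5 199.7] 0.81
block [220.4 140.1 292.8 214.5] 0.61
[252.42342012 253.13557742] [252.51497512 237.82039176] [249.48582415 191.95995557]
```

View pics/w1.png

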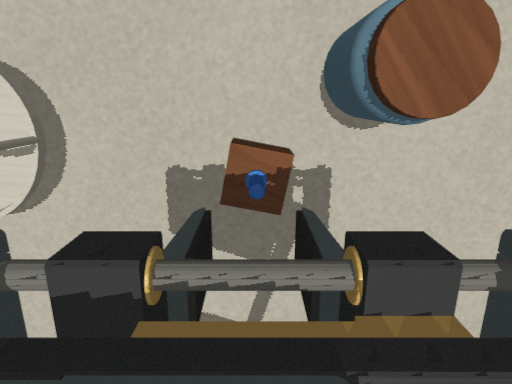

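```bash
python3 - <<'E'
from h import *
f=cv2.imread("pics/w1.png"); cv2.imwrite("pics/w1z.png",cv2.resize(f[130:225,205:305],None,fx=6,fy=6,interpolation=2))
E
```

```text
(no output)
```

View pics/w1z.png

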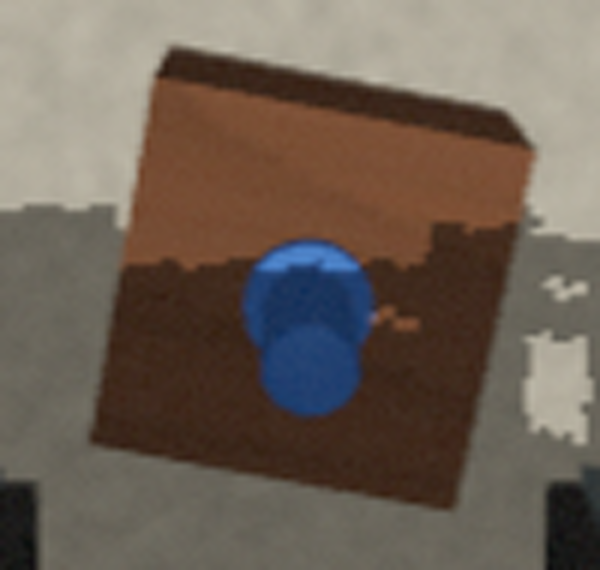

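```bash
python3 - <<'E'
from h import *
f,K,W=grab("wrist")
print(px2z(256.6,191.4,.086,K,W),px2z(256.6,180.6,.049,K,W))
p=(px2z(256.6,191.4,.086,K,W)+px2z(256.6,180.6,.049,K,W))/2
goal([p[0],p[1],.074],-100)
E
```

```text
[ 0.45144603 -0.23709509  0.086     ] [ 0.45167407 -0.23752542  0.049     ]
t 3.45 tcp [ 0.4507 -0.2331  0.2015] F [-0.4  0.3  0.7] gap 0.0458 j6 1.25 ->lin [ -1.2 127.5   3.9] rot [-0.06  0.01 -0.17]
```

Call:
step_arm --moves '[{"linear":[-1,30,3],"rotation":[0,0,0],"gripper":0},{"linear":[-1,60,3],"rotation":[0,0,0],"gripper":0},{"linear":[-1,86,3],"rotation":[0,0,0],"gripper":0},{"linear":[-1,86,3],"rotation":[0,0,0],"gripper":0}]'

```text
t: 3.85
tcp_pos: [0.4488, -0.2348, 0.1119]
orientation: [-0.18, -2.13, 2.125]
force: [-0.9, 1.2, 0.5]
finger_gap: 0.0454
```

```bash
python3 - <<'E'
from h import *
f,K,W=grab("wrist","w2.png")
s=status.get_state(); T=np.array(s["tcp_pos"]);print(T,proj(T+[0,0,.115-.086-.029-.029],K,W))
cv2.imwrite("pics/w2z.png",cv2.resize(f[130:280,175:335],None,fx=4,fy=4,interpolation=2))
E
```

```text
[ 0.45015008 -0.2354932   0.11369932] [252.47129219 231.63559631]
```

View pics/w2z.png

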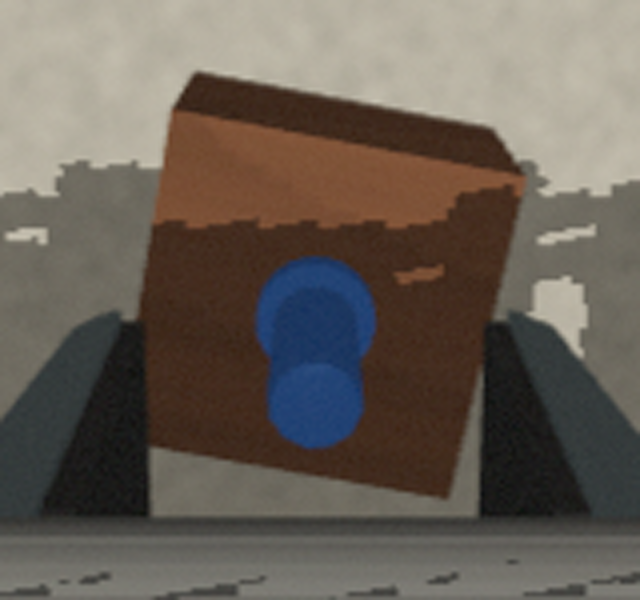

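Call:
step_arm --moves '[{"linear":[0,20,0],"rotation":[0,0,0],"gripper":0},{"linear":[0,38,0],"rotation":[0,0,0],"gripper":0},{"linear":[0,38,0],"rotation":[0,0,0],"gripper":0},{"linear":[0,38,0],"rotation":[0,0,0],"gripper":-1},{"linear":[0,38,0],"rotation":[0,0,0],"gripper":-1},{"linear":[0,38,0],"rotation":[0,0,0],"gripper":-1},{"linear":[0,38,0],"rotation":[0,0,0],"gripper":-1}]'

```text
t: 4.6
tcp_pos: [0.4511, -0.2357, 0.0768]
orientation: [-0.187, -2.131, 2.132]
force: [-0.6, 0.2, -0.5]
finger_gap: 0.0168
```

```bash
python3 - <<'E'
from h import *
goal([.4515,-.235,.075],-100)
f,K,W=grab("wrist","w3.png")
cv2.imwrite("pics/w3z.png",cv2.resize(f[130:280,175:335],None,fx=4,fy=4,interpolation=2))
E
```

```text
t 4.6 tcp [ 0.4511 -0.2357  0.0768] F [-0.6  0.2 -0.5] gap 0.0168 j6 1.24 ->lin [-0.2  1.8 -0.8] rot [-0.03  0.05 -0.09]
```

View pics/w3z.png

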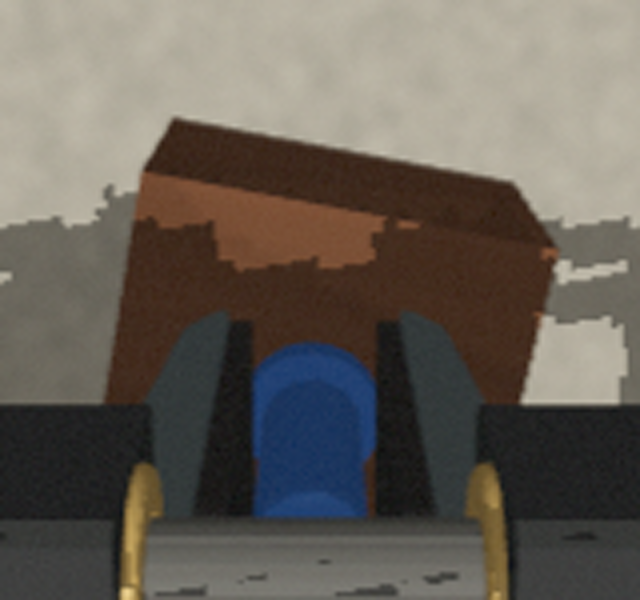

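Call:
step_arm --moves '[{"linear":[0,1,0],"rotation":[0,0,0],"gripper":-1},{"linear":[0,1,0],"rotation":[0,0,0],"gripper":-1},{"linear":[0,1,0],"rotation":[0,0,0],"gripper":-1},{"linear":[0,-20,0],"rotation":[0,0,0],"gripper":-1},{"linear":[0,-60,0],"rotation":[0,0,0],"gripper":-1},{"linear":[0,-100,0],"rotation":[0,0,0],"gripper":-1},{"linear":[0,-120,0],"rotation":[0,0,0],"gripper":-1}]'

```text
t: 5.35
tcp_pos: [0.4519, -0.2362, 0.1995]
orientation: [-0.191, -2.13, 2.135]
force: [0.7, 0.1, -1.4]
finger_gap: 0.0133
```

```bash
python3 - <<'E'
from h import *
goal([.655,.013,.19],-100)
f,K,W=grab("wrist","w4.png")
cv2.imwrite("pics/w4z.png",cv2.resize(f[130:280,175:335],None,fx=4,fy=4,interpolation=2))
E
```

```text
t 5.35 tcp [ 0.4519 -0.2362  0.1995] F [ 0.7  0.1 -1.4] gap 0.0133 j6 1.24 ->lin [-157.     9.8 -280.5] rot [-0.11  0.05 -0.3 ]
```

View pics/w4z.png

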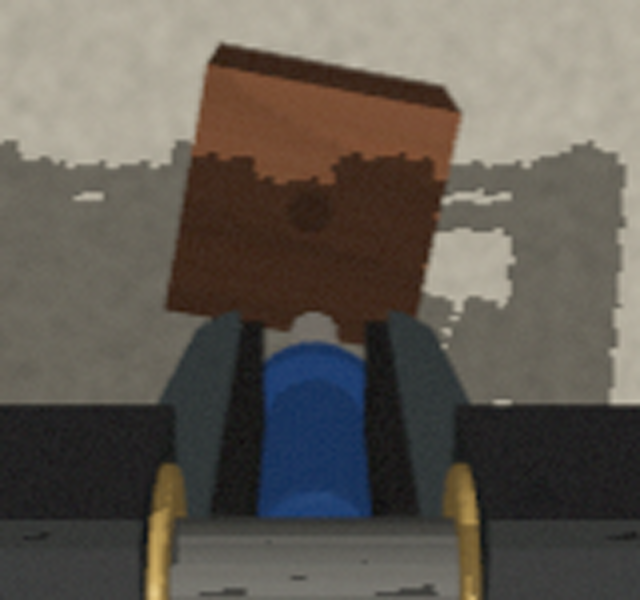

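```bash
python3 - <<'E'
from h import *
f,K,W=grab("wrist")
s=status.get_state();h=px2z(252.2,183.0,.044,K,W);m=R.from_rotvec(s["orientation"]).as_matrix()
print("hole",h, "rel tool mm", m.T@(h-s["tcp_pos"])*1000)
print("eyelet est target 1"); goal([.65,-.05,.205],-100); goal([.639,.0165,.205],-100)
E
```

```text
hole [ 0.45198893 -0.23693625  0.044     ] rel tool mm [  1.34288893 155.1513161    0.22093358]
eyelet est target 1
t 5.45 tcp [ 0.4523 -0.2364  0.1992] F [ 0.3 -0.2 -0.8] gap 0.0133 j6 1.24 ->lin [-162.5   -5.2 -217.7] rot [-0.14  0.05 -0.4 ]
t 5.45 tcp [ 0.4523 -0.2364  0.1992] F [ 0.3 -0.2 -0.8] gap 0.0133 j6 1.24 ->lin [-140.2   -5.5 -281.3] rot [-0.14  0.05 -0.4 ]
```

Call:
step_arm --moves '[{"linear":[-40,-5,-10],"rotation":[0,0,0],"gripper":-1},{"linear":[-80,-5,-40],"rotation":[0,0,0],"gripper":-1},{"linear":[-115,-5,-75],"rotation":[0,0,0],"gripper":-1},{"linear":[-142,-5,-115],"rotation":[0,0,0],"gripper":-1},{"linear":[-150,-5,-160],"rotation":[0,0,0],"gripper":-1},{"linear":[-146,-5,-205],"rotation":[0,0,0],"gripper":-1},{"linear":[-141,-5,-245],"rotation":[0,0,0],"gripper":-1},{"linear":[-140,-5,-270],"rotation":[0,0,0],"gripper":-1}]'

```text
t: 6.25
tcp_pos: [0.6342, 0.0094, 0.1985]
orientation: [-0.179, -2.13, 2.13]
force: [0.6, 0.1, 0.3]
finger_gap: 0.0136
```

Call:
step_arm --moves '[{"linear":[0,0,-11],"rotation":[0,0,0],"gripper":-1},{"linear":[0,0,-11],"rotation":[0,0,0],"gripper":-1},{"linear":[0,0,-11],"rotation":[0,0,0],"gripper":-1}]'

```text
t: 6.55
tcp_pos: [0.6368, 0.016, 0.2001]
orientation: [-0.184, -2.129, 2.131]
force: [1.3, -0.2, 1.1]
finger_gap: 0.0132
```

```bash
python3 - <<'E'
from h import *
goal([.639,.0165,.205],-100)
f,K,W=grab("wrist","w5.png")
cv2.imwrite("pics/w5z.png",cv2.resize(f[130:280,175:335],None,fx=4,fy=4,interpolation=2))
f,K,W=grab("scene","s5.png")
E
```

```text
t 6.55 tcp [0.6368 0.016  0.2001] F [ 1.3 -0.2  1.1] gap 0.0132 j6 1.75 ->lin [-2.1 -4.9 -0.9] rot [-0.07  0.02  0.07]
```

View pics/w5z.png

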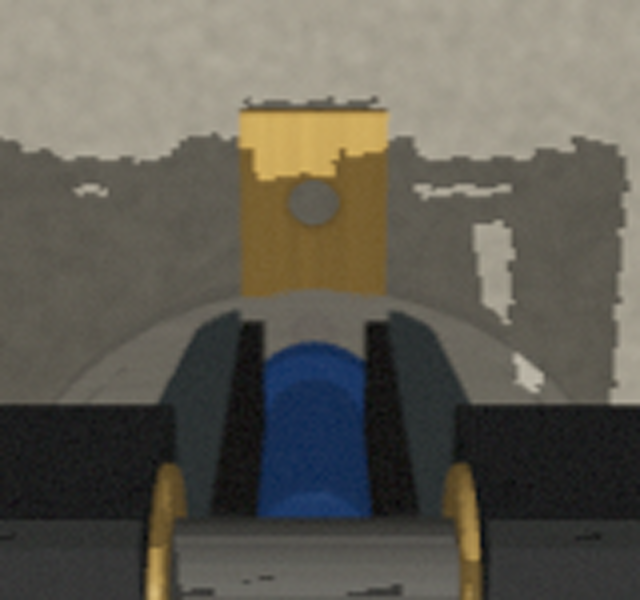

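View pics/s5.png

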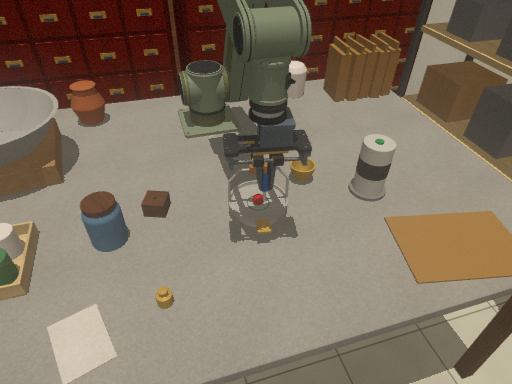

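```bash
python3 - <<'E'
from h import *
f,K,W=grab("wrist")
s=status.get_state();h=px2z(253.6,180.6,.048,K,W);m=R.from_rotvec(s["orientation"]).as_matrix()
print("hole",h, "rel tool mm", m.T@(h-s["tcp_pos"])*1000)
goal([.639,.0165,.205],-100)
E
```

```text
hole [0.6377038  0.01406682 0.048     ] rel tool mm [ -1.00091575 152.74565446   1.25030255]
t 6.7 tcp [0.637  0.0155 0.2007] F [ 0.4 -0.3 -0.7] gap 0.013 j6 1.75 ->lin [-1.8 -4.3 -1.3] rot [-0.03 -0.06  0.01]
```

Call:
step_arm --moves '[{"linear":[0,30,0],"rotation":[0,0,0],"gripper":-1},{"linear":[0,55,0],"rotation":[0,0,0],"gripper":-1},{"linear":[0,70,0],"rotation":[0,0,0],"gripper":-1},{"linear":[0,70,0],"rotation":[0,0,0],"gripper":-1},{"linear":[0,70,0],"rotation":[0,0,0],"gripper":-1}]'

```text
t: 7.2
tcp_pos: [0.6374, 0.0163, 0.1314]
orientation: [-0.187, -2.13, 2.13]
force: [0.4, -0.2, 0.2]
finger_gap: 0.0136
```

```bash
python3 - <<'E'
from h import *
goal([.6368,.0153,.128],-100)
f,K,W=grab("wrist","w6.png")
cv2.imwrite("pics/w6z.png",cv2.resize(f[150:270,195:315],None,fx=5,fy=5,interpolation=2))
f,K,W=grab("scene","s6.png")
cv2.imwrite("pics/s6z.png",cv2.resize(f[150:250,210:320],None,fx=6,fy=6,interpolation=2))
E
```

```text
t 7.2 tcp [0.6374 0.0163 0.1314] F [ 0.4 -0.2  0.2] gap 0.0136 j6 1.75 ->lin [0.4 3.4 1. ] rot [-0.01 -0.01 -0.03]
```

View pics/w6z.png

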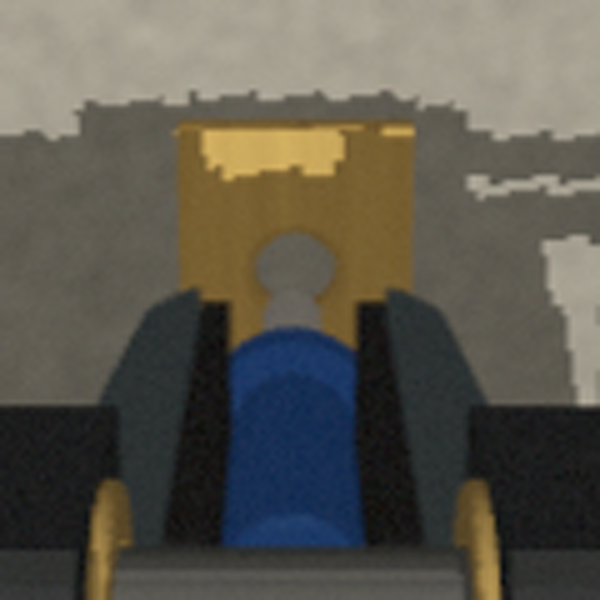

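View pics/s6z.png

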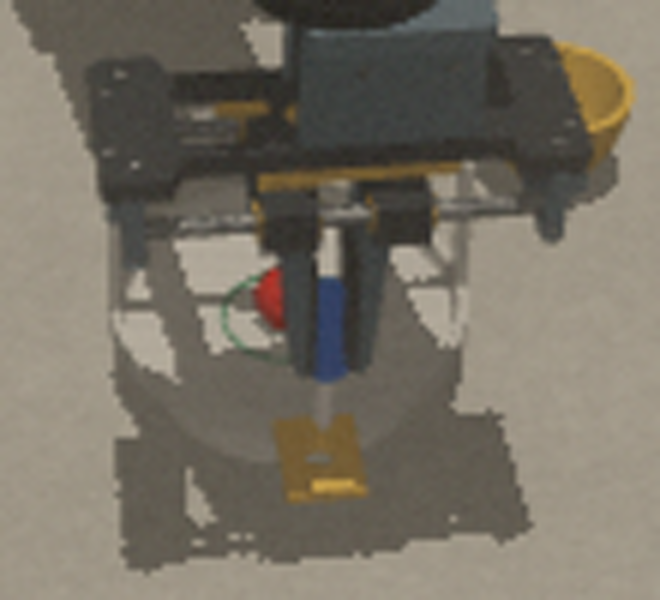

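```bash
python3 - <<'E'
from h import *
f,K,W=grab("wrist")
s=status.get_state();h=px2z(254,202.6,.048,K,W)
print("hole",h,"->target", h-[.0009,-.0012,0])
# marker axis check: tip at z-.068 
T=np.array(s["tcp_pos"])
for dz in (.068,.032,.027): print(dz, (proj(T+[.0009,-.0012,-dz],K,W)-[195,150])*5)
goal([h[0]-.0009,h[1]+.0012,.1],-100)
E
```

```text
hole [0.63900454 0.01499179 0.048     ] ->target [0.63810454 0.01619179 0.048     ]
0.068 [291.40994304 299.93743817]
0.032 [291.20978948 397.99857499]
0.027 [291.17621954 414.44547652]
t 7.35 tcp [0.638  0.0167 0.1324] F [ 0.4  0.5 -0.6] gap 0.0135 j6 1.75 ->lin [-0.1 32.4  0.5] rot [ 0.02  0.03 -0.16]
```

Call:
step_arm --moves '[{"linear":[0,8,0],"rotation":[0,0,0],"gripper":-1},{"linear":[0,14,0],"rotation":[0,0,0],"gripper":-1},{"linear":[0,20,0],"rotation":[0,0,0],"gripper":-1},{"linear":[0,26,0],"rotation":[0,0,0],"gripper":-1},{"linear":[0,26,0],"rotation":[0,0,0],"gripper":-1}]'

```text
t: 7.85
tcp_pos: [0.6363, 0.0171, 0.1036]
orientation: [-0.183, -2.129, 2.13]
force: [-0.5, -0.2, -0.8]
finger_gap: 0.0132
```

```bash
python3 - <<'E'
from h import *
goal([.638,.0162,.08],-100)
f,K,W=grab("wrist","w7.png")
cv2.imwrite("pics/w7z.png",cv2.resize(f[150:270,195:315],None,fx=5,fy=5,interpolation=2))
f,K,W=grab("scene","s7.png")
cv2.imwrite("pics/s7z.png",cv2.resize(f[150:250,210:320],None,fx=6,fy=6,interpolation=2))
E
```

```text
t 7.85 tcp [0.6363 0.0171 0.1036] F [-0.5 -0.2 -0.8] gap 0.0132 j6 1.75 ->lin [-1.8 23.6  0.6] rot [-0.03  0.06  0.14]
```

View pics/w7z.png

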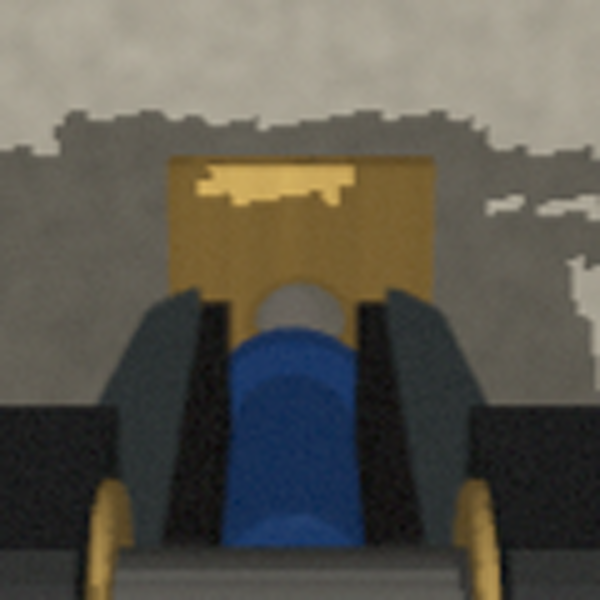

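View pics/s7z.png

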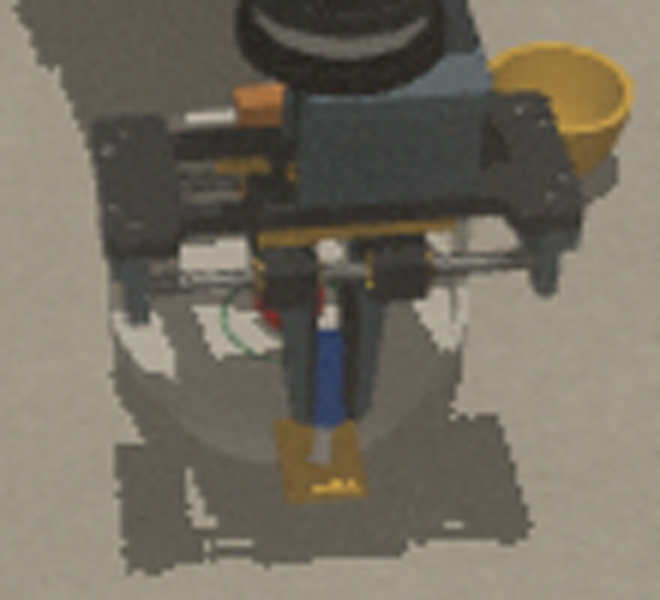

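```bash
python3 - <<'E'
from h import *
f,K,W=grab("wrist")
s=status.get_state();T=np.array(s["tcp_pos"]);print(T)
print((proj(T+[.0009,-.0012,.048-T[2]],K,W)-[195,150])*5)
c=px2z(195+302/5,150+283/5,.048,K,W); print("far edge of hole",c,"centre ~",c-[.006*.985,-.006*.17,0])
goal([.638,.0162,.08],-100)
E
```

```text
[0.63727363 0.01709089 0.10497005]
[292.12691176 324.22171727]
far edge of hole [0.64357221 0.01363785 0.048     ] centre ~ [0.63766221 0.01465785 0.048     ]
t 8.0 tcp [0.6373 0.0171 0.105 ] F [-0.1 -0.6 -0.6] gap 0.0131 j6 1.75 ->lin [-0.9 25.   0.7] rot [-0.01  0.06 -0.01]
```

Call:
step_arm --moves '[{"linear":[0,0,1.2],"rotation":[0,0,0],"gripper":-1},{"linear":[0,6,1.2],"rotation":[0,0,0],"gripper":-1},{"linear":[0,12,1.2],"rotation":[0,0,0],"gripper":-1},{"linear":[0,18,1.2],"rotation":[0,0,0],"gripper":-1},{"linear":[0,21,1.2],"rotation":[0,0,0],"gripper":-1},{"linear":[0,21,1.2],"rotation":[0,0,0],"gripper":-1}]'

```text
t: 8.6
tcp_pos: [0.6365, 0.0159, 0.0831]
orientation: [-0.184, -2.13, 2.13]
force: [0.0, -0.2, 0.2]
finger_gap: 0.0133
```

```bash
python3 - <<'E'
from h import *
goal([.638,.0162,.08],-100)
f,K,W=grab("wrist","w8.png")
cv2.imwrite("pics/w8z.png",cv2.resize(f[150:270,195:315],None,fx=5,fy=5,interpolation=2))
f,K,W=grab("scene","s8.png")
cv2.imwrite("pics/s8z.png",cv2.resize(f[150:250,210:320],None,fx=6,fy=6,interpolation=2))
E
```

```text
t 8.6 tcp [0.6365 0.0159 0.0831] F [ 0.  -0.2  0.2] gap 0.0133 j6 1.75 ->lin [-1.5  3.1 -0.6] rot [-0.02  0.05  0.08]
```

View pics/w8z.png

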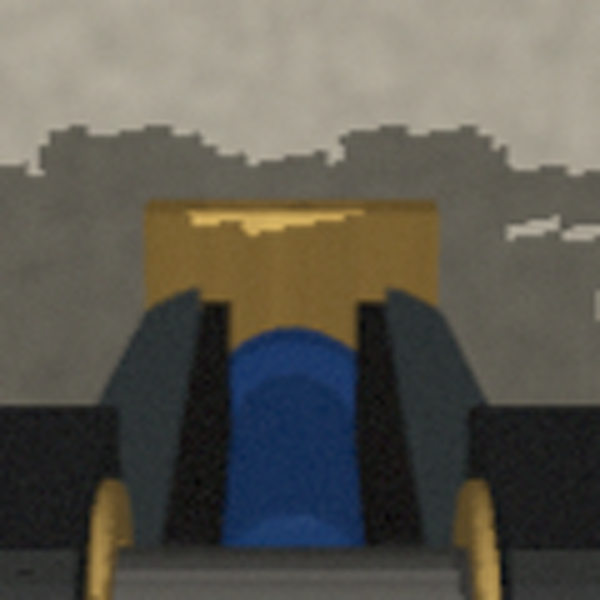

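View pics/s8z.png

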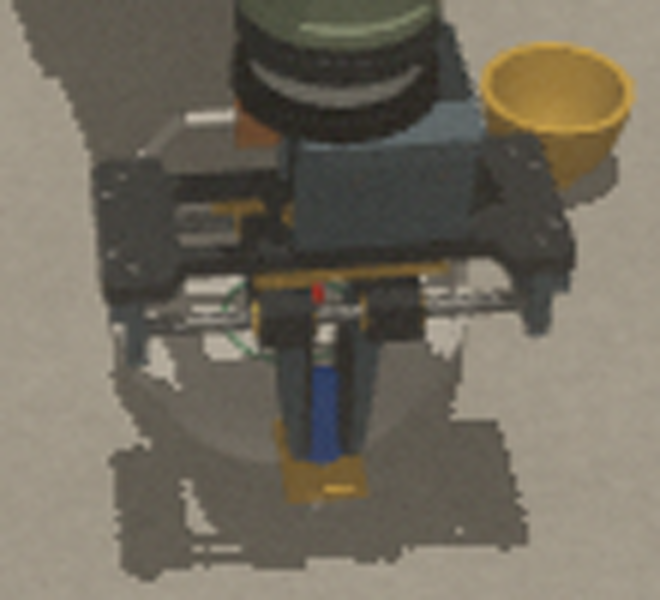

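Call:
step_arm --moves '[{"linear":[0,1,0],"rotation":[0,0,0],"gripper":-1},{"linear":[0,2,0],"rotation":[0,0,0],"gripper":-1},{"linear":[0,2,0],"rotation":[0,0,0],"gripper":-1}]'

```text
t: 9.0
tcp_pos: [0.6369, 0.0159, 0.0819]
orientation: [-0.185, -2.131, 2.131]
force: [-0.2, -0.6, -0.4]
finger_gap: 0.0135
```

Call:
step_arm --moves '[{"linear":[0,0,0],"rotation":[0,0,0],"gripper":-0.5},{"linear":[0,0,0],"rotation":[0,0,0],"gripper":-0.3},{"linear":[0,0,0],"rotation":[0,0,0],"gripper":-0.2},{"linear":[0,0,0],"rotation":[0,0,0],"gripper":-0.2},{"linear":[0,0,0],"rotation":[0,0,0],"gripper":-0.2}]'

```text
t: 9.5
tcp_pos: [0.637, 0.0159, 0.082]
orientation: [-0.186, -2.131, 2.131]
force: [0.1, 0.3, 0.3]
finger_gap: 0.0363
```

```bash
python3 - <<'E'
from h import *
goal([.638,.0162,.08],-100)
f,K,W=grab("wrist","w9.png")
cv2.imwrite("pics/w9z.png",cv2.resize(f[150:270,195:315],None,fx=5,fy=5,interpolation=2))
f,K,W=grab("scene","s9.png")
cv2.imwrite("pics/s9z.png",cv2.resize(f[150:250,210:320],None,fx=6,fy=6,interpolation=2))
E
```

```text
t 9.5 tcp [0.637  0.0159 0.082 ] F [0.1 0.3 0.3] gap 0.0363 j6 1.75 ->lin [-1.   2.  -0.5] rot [-0.    0.05 -0.01]
```

View pics/w9z.png

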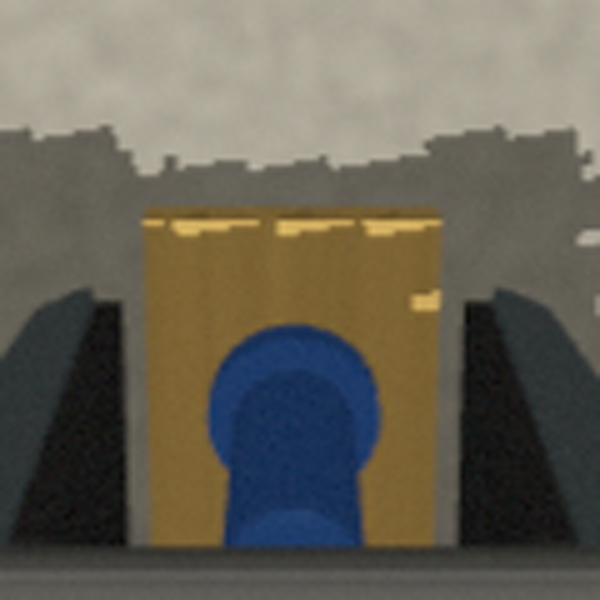

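View pics/s9z.png

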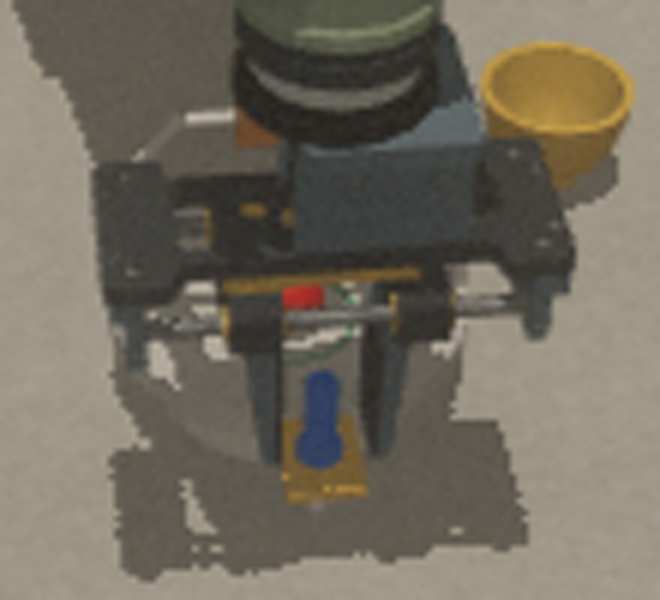

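Call:
step_arm --moves '[{"linear":[0,-15,0],"rotation":[0,0,0],"gripper":-0.2},{"linear":[0,-50,0],"rotation":[0,0,0],"gripper":-0.2},{"linear":[0,-95,0],"rotation":[0,0,0],"gripper":-0.2},{"linear":[0,-140,0],"rotation":[0,0,0],"gripper":0},{"linear":[0,-180,0],"rotation":[0,0,0],"gripper":0},{"linear":[0,-190,0],"rotation":[0,0,0],"gripper":0},{"linear":[0,-190,0],"rotation":[0,0,0],"gripper":0}]'

```text
t: 10.3
tcp_pos: [0.6376, 0.0159, 0.2741]
orientation: [-0.19, -2.133, 2.132]
force: [0.3, 0.3, -0.7]
finger_gap: 0.0456
```

```bash
python3 - <<'E'
from h import *
goal([.537,.034,.27],-10)
f,K,W=grab("wrist","w10.png")
f,K,W=grab("scene","s10.png")
cv2.imwrite("pics/s10z.png",cv2.resize(f[150:250,210:320],None,fx=6,fy=6,interpolation=2))
E
```

```text
t 10.3 tcp [0.6376 0.0159 0.2741] F [ 0.3  0.3 -0.7] gap 0.0456 j6 1.75 ->lin [102.2   3.6  -0.4] rot [ -0.17 -89.95  -0.23]
```

View pics/s10z.png

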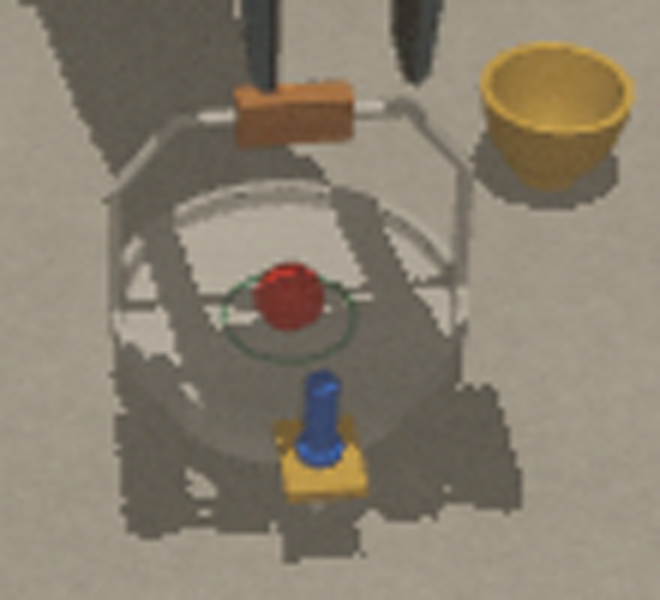

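View pics/w10.png

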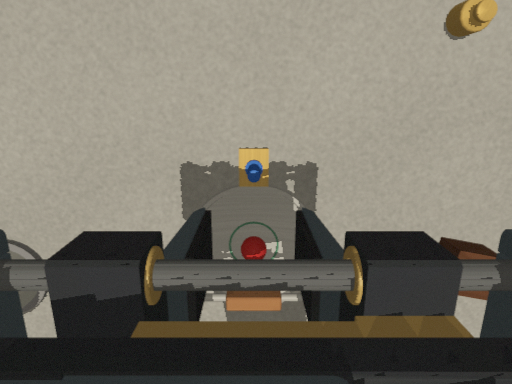

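Call:
step_arm --moves '[{"linear":[10,3,0],"rotation":[0,-8,0],"gripper":0},{"linear":[25,3,0],"rotation":[0,-16,0],"gripper":0},{"linear":[40,3,0],"rotation":[0,-24,0],"gripper":0},{"linear":[55,3,0],"rotation":[0,-32,0],"gripper":0},{"linear":[70,3,0],"rotation":[0,-40,0],"gripper":0},{"linear":[85,3,0],"rotation":[0,-48,0],"gripper":0},{"linear":[95,3,1],"rotation":[0,-56,0],"gripper":0},{"linear":[102,3,1],"rotation":[0,-64,0],"gripper":0}]'

```text
t: 11.2
tcp_pos: [0.5343, 0.0326, 0.2664]
orientation: [-0.853, 1.654, -1.65]
force: [0.3, 0.3, 0.2]
finger_gap: 0.0457
```

Call:
step_arm --moves '[{"linear":[0,0,0],"rotation":[0,-8,0],"gripper":0},{"linear":[0,0,0],"rotation":[0,-16,0],"gripper":0},{"linear":[0,0,0],"rotation":[0,-24,0],"gripper":0},{"linear":[0,0,0],"rotation":[0,-26,0],"gripper":0},{"linear":[0,0,0],"rotation":[0,-26,0],"gripper":0}]'

```text
t: 11.7
tcp_pos: [0.5352, 0.0325, 0.2665]
orientation: [-1.126, 1.339, -1.334]
force: [0.0, 0.0, 0.3]
finger_gap: 0.0453
```

```bash
python3 - <<'E'
from h import *
print(yawz());goal([.5372,.0322,.24],-10)
f,K,W=grab("wrist","w11.png")
s=status.get_state();T=np.array(s["tcp_pos"]); print(proj([T[0],T[1],.162],K,W),proj([.5372,.0322,.162],K,W))
E
```

```text
(np.float64(-9.959901106792667), np.float64(0.2729533232358789))
t 11.7 tcp [0.5352 0.0325 0.2665] F [0.  0.  0.3] gap 0.0453 j6 0.21 ->lin [-0.1 26.5  2.1] rot [0.27 0.04 0.07]
[252.79473727 194.12467429] [255.10632257 194.13130348]
```

View pics/w11.png

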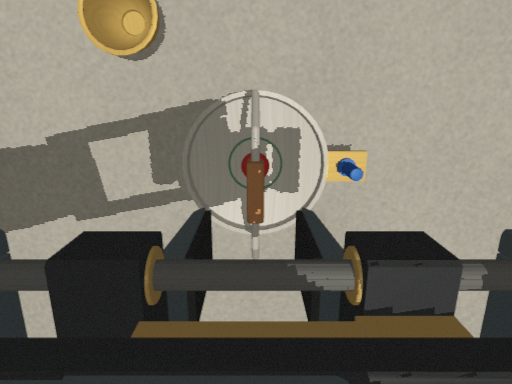

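Call:
step_arm --moves '[{"linear":[-1,20,2],"rotation":[0,0,0],"gripper":0},{"linear":[-1,45,2],"rotation":[0,0,0],"gripper":0},{"linear":[-1,65,2],"rotation":[0,0,0],"gripper":0},{"linear":[-1,68,2],"rotation":[0,0,0],"gripper":0},{"linear":[-1,68,2],"rotation":[0,0,0],"gripper":0}]'

```text
t: 12.25
tcp_pos: [0.538, 0.0332, 0.2001]
orientation: [-1.124, 1.338, -1.336]
force: [-0.4, -0.0, -0.2]
finger_gap: 0.0458
```

```bash
python3 - <<'E'
from h import *
print(yawz());goal([.5372,.0322,.153],-10)
f,K,W=grab("wrist","w12.png")
cv2.imwrite("pics/w12z.png",cv2.resize(f[100:300,150:350],None,fx=3,fy=3,interpolation=2))
E
```

```text
(np.float64(-9.976617054903228), np.float64(0.12700198214252828))
t 12.25 tcp [0.538  0.0332 0.2001] F [-0.4 -0.  -0.2] gap 0.0458 j6 0.21 ->lin [ 1.1 47.1 -0.5] rot [0.12 0.02 0.03]
```

View pics/w12z.png

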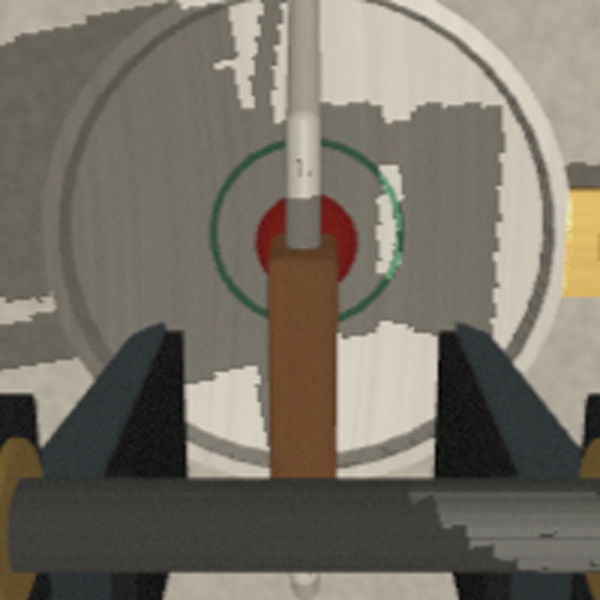

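Call:
step_arm --moves '[{"linear":[0.5,15,-1.2],"rotation":[0,0,0],"gripper":0},{"linear":[0.5,30,-1.2],"rotation":[0,0,0],"gripper":0},{"linear":[0.5,42,-1.2],"rotation":[0,0,0],"gripper":0},{"linear":[0.5,47,-1.2],"rotation":[0,0,0],"gripper":0},{"linear":[0.5,47,-1.2],"rotation":[0,0,0],"gripper":0},{"linear":[0.5,47,-1.2],"rotation":[0,0,0],"gripper":0}]'

```text
t: 12.9
tcp_pos: [0.5377, 0.0329, 0.1546]
orientation: [-1.121, 1.335, -1.337]
force: [-0.0, 0.2, -0.5]
finger_gap: 0.0458
```

```bash
python3 - <<'E'
from h import *
print(yawz());goal([.5372,.0322,.153],-10)
f,K,W=grab("wrist","w13.png")
cv2.imwrite("pics/w13z.png",cv2.resize(f[100:300,150:350],None,fx=3,fy=3,interpolation=2))
E
```

```text
(np.float64(-9.95004276189774), np.float64(0.07662120728542249))
t 12.9 tcp [0.5377 0.0329 0.1546] F [-0.   0.2 -0.5] gap 0.0458 j6 0.21 ->lin [ 0.8  1.6 -0.4] rot [-0.08  0.05 -0.01]
```

View pics/w13z.png

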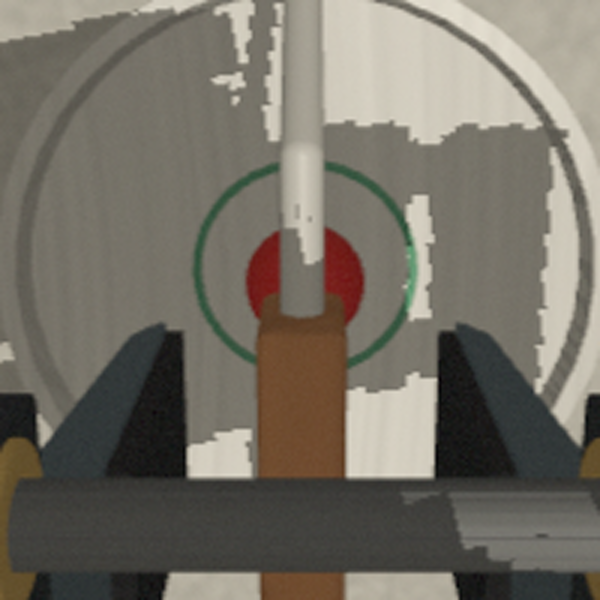

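Call:
step_arm --moves '[{"linear":[0,0.5,-0.7],"rotation":[0,0,0],"gripper":0},{"linear":[0,1,-1.4],"rotation":[0,0,0],"gripper":-0.2},{"linear":[0,1,-1.4],"rotation":[0,0,0],"gripper":-0.3},{"linear":[0,1,-1.4],"rotation":[0,0,0],"gripper":-0.4},{"linear":[0,1,-1.4],"rotation":[0,0,0],"gripper":-0.5},{"linear":[0,1,-1.4],"rotation":[0,0,0],"gripper":-0.5}]'

```text
t: 13.55
tcp_pos: [0.5358, 0.0331, 0.153]
orientation: [-1.122, 1.336, -1.336]
force: [0.7, -0.4, 0.1]
finger_gap: 0.0227
```

```bash
python3 - <<'E'
from h import *
print(yawz());goal([.5372,.0322,.153],-10)
f,K,W=grab("wrist","w14.png")
cv2.imwrite("pics/w14z.png",cv2.resize(f[100:300,150:350],None,fx=3,fy=3,interpolation=2))
E
```

```text
(np.float64(-9.946474410269147), np.float64(0.005213755123770137))
t 13.55 tcp [0.5358 0.0331 0.153 ] F [ 0.7 -0.4  0.1] gap 0.0227 j6 0.21 ->lin [ 0.7 -0.   1.6] rot [-0.    0.05  0.  ]
```

View pics/w14z.png

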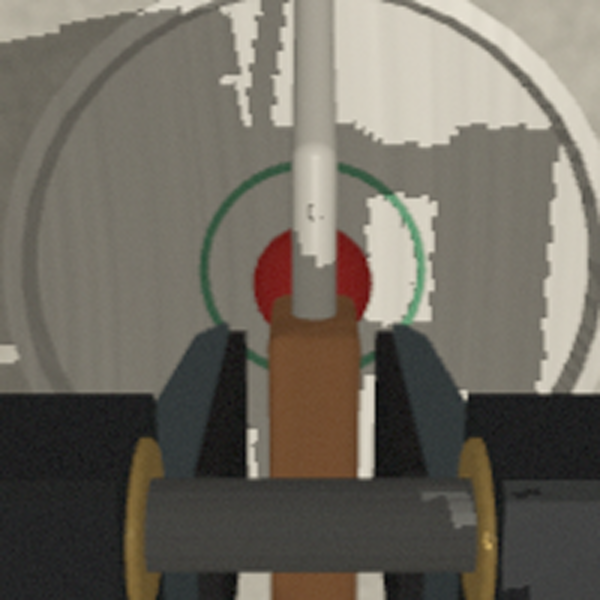

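Call:
step_arm --moves '[{"linear":[0,0,0.4],"rotation":[0,0,0],"gripper":-0.55},{"linear":[0,0,0.4],"rotation":[0,0,0],"gripper":-0.6},{"linear":[0,0,0.4],"rotation":[0,0,0],"gripper":-0.65},{"linear":[0,0,0.4],"rotation":[0,0,0],"gripper":-0.7},{"linear":[0,0,0.4],"rotation":[0,0,0],"gripper":-0.75},{"linear":[0,0,0.4],"rotation":[0,0,0],"gripper":-1},{"linear":[0,0,0.4],"rotation":[0,0,0],"gripper":-1},{"linear":[0,0,0.4],"rotation":[0,0,0],"gripper":-1}]'

```text
t: 14.4
tcp_pos: [0.5363, 0.033, 0.1529]
orientation: [-1.122, 1.336, -1.336]
force: [1.7, 0.4, -0.7]
finger_gap: 0.0136
```

```bash
python3 - <<'E'
from h import *
print(yawz());goal([.5372,.0322,.153],-10)
f,K,W=grab("wrist","w15.png")
cv2.imwrite("pics/w15z.png",cv2.resize(f[100:300,150:350],None,fx=3,fy=3,interpolation=2))
E
```

```text
(np.float64(-9.947592305385191), np.float64(0.021589174660031754))
t 14.4 tcp [0.5363 0.033  0.1529] F [ 1.7  0.4 -0.7] gap 0.0136 j6 0.21 ->lin [ 0.7 -0.1  1. ] rot [-0.02  0.05  0.  ]
```

View pics/w15z.png

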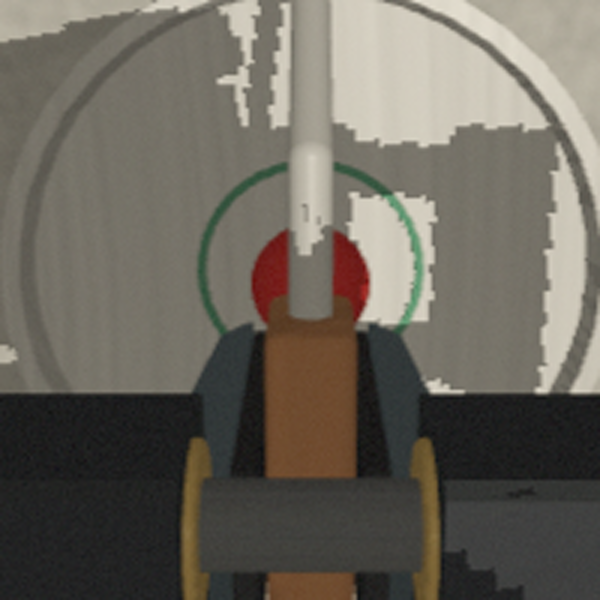

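Gripped, ball centred. Lift slowly, 10 cm.

Call:
step_arm --moves '[{"linear":[0,-1,0],"rotation":[0,0,0],"gripper":-1},{"linear":[0,-3,0],"rotation":[0,0,0],"gripper":-1},{"linear":[0,-6,0],"rotation":[0,0,0],"gripper":-1},{"linear":[0,-10,0],"rotation":[0,0,0],"gripper":-1},{"linear":[0,-14,0],"rotation":[0,0,0],"gripper":-1},{"linear":[0,-17,0],"rotation":[0,0,0],"gripper":-1},{"linear":[0,-19,0],"rotation":[0,0,0],"gripper":-1},{"linear":[0,-20,0],"rotation":[0,0,0],"gripper":-1}]'

```text
t: 15.25
tcp_pos: [0.5362, 0.0331, 0.1733]
orientation: [-1.122, 1.336, -1.336]
force: [0.1, -0.1, -5.9]
finger_gap: 0.0138
```

```bash
python3 - <<'E'
from h import *
print(yawz());goal([.5372,.0322,.253],-10)
f,K,W=grab("wrist","w16.png")
cv2.imwrite("pics/w16z.png",cv2.resize(f[100:300,150:350],None,fx=3,fy=3,interpolation=2))
f,K,W=grab("scene","s16.png")
cv2.imwrite("pics/s16z.png",cv2.resize(f[120:250,180:340],None,fx=4,fy=4,interpolation=2))
E
```

```text
(np.float64(-9.94922032882904), np.float64(0.026749123988989782))
t 15.25 tcp [0.5362 0.0331 0.1733] F [ 0.1 -0.1 -5.9] gap 0.0138 j6 0.21 ->lin [  0.7 -79.7   1.2] rot [-0.03  0.05 -0.  ]
```

View pics/w16z.png

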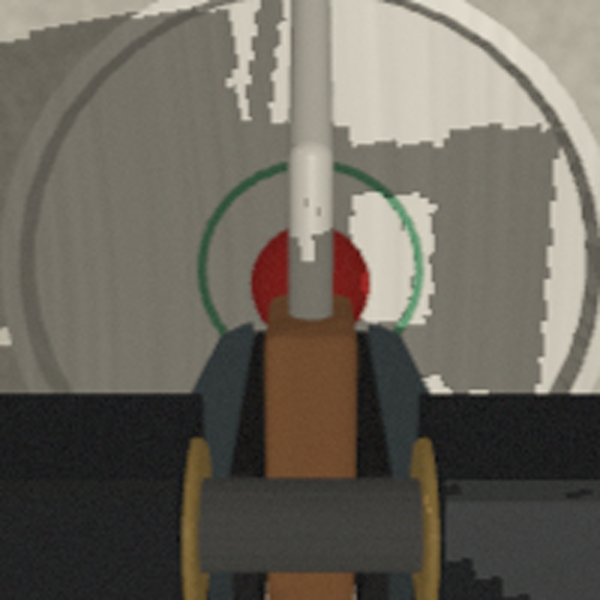

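View pics/s16z.png

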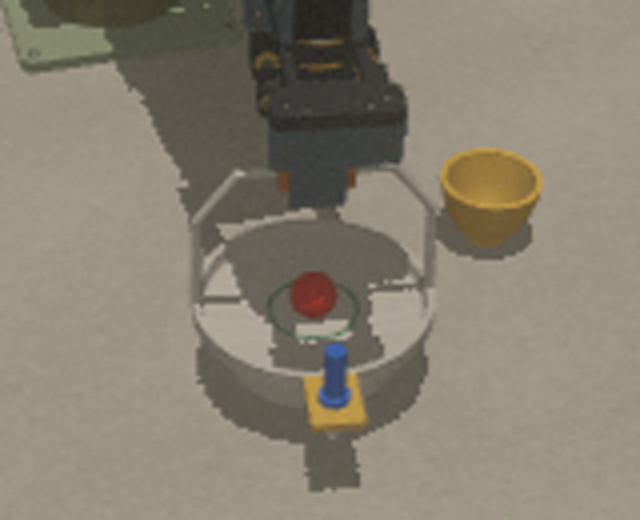

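Dish lifted 2 cm, level, ball centred (weight ~5.9 N). Continue 80 mm.

Call:
step_arm --moves '[{"linear":[0,-2,0],"rotation":[0,0,0],"gripper":-1},{"linear":[0,-6,0],"rotation":[0,0,0],"gripper":-1},{"linear":[0,-12,0],"rotation":[0,0,0],"gripper":-1},{"linear":[0,-18,0],"rotation":[0,0,0],"gripper":-1},{"linear":[0,-24,0],"rotation":[0,0,0],"gripper":-1},{"linear":[0,-30,0],"rotation":[0,0,0],"gripper":-1},{"linear":[0,-36,0],"rotation":[0,0,0],"gripper":-1},{"linear":[0,-42,0],"rotation":[0,0,0],"gripper":-1}]'

```text
t: 16.15
tcp_pos: [0.5362, 0.0331, 0.2155]
orientation: [-1.122, 1.336, -1.336]
force: [-0.5, -0.2, -6.5]
finger_gap: 0.0141
```

Call:
step_arm --moves '[{"linear":[0,-6,0],"rotation":[0,0,0],"gripper":-1},{"linear":[0,-12,0],"rotation":[0,0,0],"gripper":-1},{"linear":[0,-18,0],"rotation":[0,0,0],"gripper":-1},{"linear":[0,-24,0],"rotation":[0,0,0],"gripper":-1},{"linear":[0,-29,0],"rotation":[0,0,0],"gripper":-1},{"linear":[0,-33,0],"rotation":[0,0,0],"gripper":-1},{"linear":[0,-36,0],"rotation":[0,0,0],"gripper":-1},{"linear":[0,-37,0],"rotation":[0,0,0],"gripper":-1}]'

```text
t: 16.95
tcp_pos: [0.5362, 0.0331, 0.2523]
orientation: [-1.122, 1.336, -1.336]
force: [0.4, -0.2, -5.9]
finger_gap: 0.0139
```

```bash
python3 - <<'E'
from h import *
print(yawz());goal([.5372,.0322,.253],-10)
f,K,W=grab("wrist","w17.png")
cv2.imwrite("pics/w17z.png",cv2.resize(f[50:300,150:400],None,fx=2.4,fy=2.4,interpolation=2))
f,K,W=grab("scene","s17.png"); t,Kt,Wt=grab("top","t17.png")
cv2.imwrite("pics/s17z.png",cv2.resize(f[90:250,180:420],None,fx=3.2,fy=3.2,interpolation=2))
for n,F in (("scene",f),("top",t)):
  for r in models.spot_in("reader",n)[:2]: print(n,np.round(r["box"],1),round(r["p"],2))
cv2.imwrite("pics/t17z.png",cv2.resize(t[160:240,100:190],None,fx=7,fy=7,interpolation=2))
E
```

```text
(np.float64(-9.951183980185581), np.float64(0.026602385306979028))
t 16.95 tcp [0.5362 0.0331 0.2523] F [ 0.4 -0.2 -5.9] gap 0.0139 j6 0.21 ->lin [ 0.7 -0.7  1.1] rot [-0.03  0.05  0.  ]
scene [346.5 133.6 391.5 203.2] 0.71
top [116.9 182.4 162.9 218.5] 0.85
```

View pics/s17z.png

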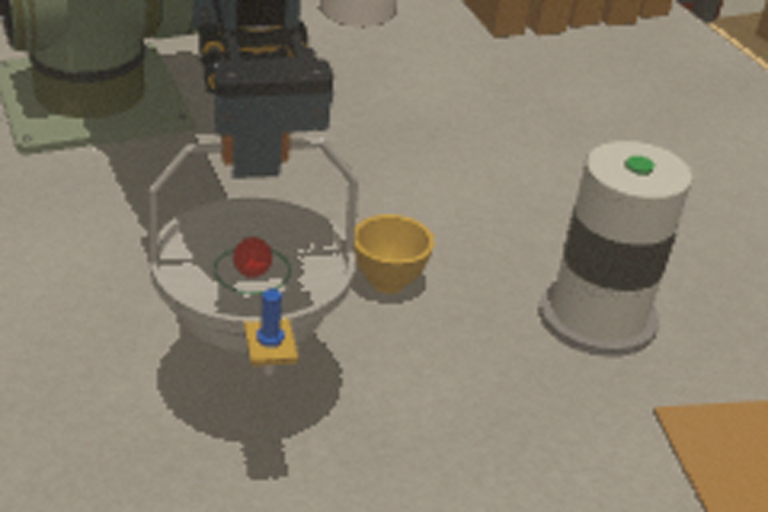

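View pics/t17z.png

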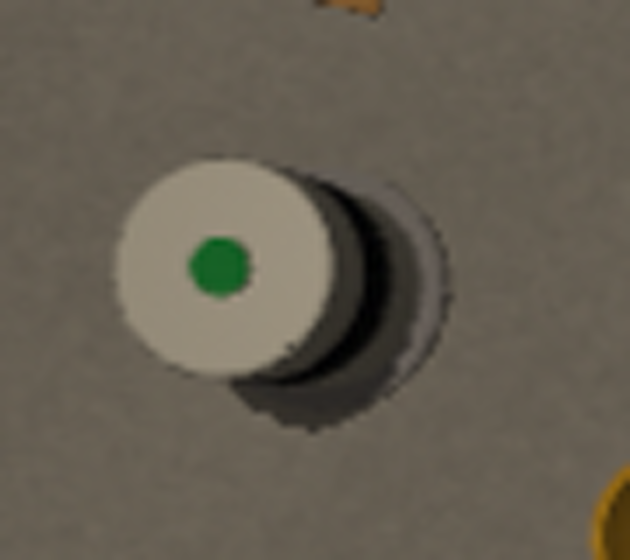

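```bash
python3 - <<'E'
from h import *
t,Kt,Wt=grab("top"); f,K,W=grab("scene")
a=px2z(131.7,198.1,.174,Kt,Wt); b=px2z(379.7,141.6,.174,K,W); print(a,b)
c=np.array([.5367,.0327])
for p in (a,b,(a+b)/2):
    d=p[:2]-c; print(np.degrees(np.arctan2(d[1],d[0])), np.linalg.norm(d))
E
```

```text
[0.53524953 0.38171952 0.174     ] [0.54075679 0.38057339 0.174     ]
90.238110766624 0.34902253027873537
89.33186442703217 0.347897040877688
89.78571938278809 0.34844888858832446
```

Call:
step_arm --moves '[{"linear":[0,0,0],"rotation":[0,-0.5,0],"gripper":-1},{"linear":[0,0,0],"rotation":[0,-1.5,0],"gripper":-1},{"linear":[0,0,0],"rotation":[0,-3.5,0],"gripper":-1},{"linear":[0,0,0],"rotation":[0,-6.5,0],"gripper":-1},{"linear":[0,0,0],"rotation":[0,-10.5,0],"gripper":-1},{"linear":[0,0,0],"rotation":[0,-14,0],"gripper":-1},{"linear":[0,0,0],"rotation":[0,-16.5,0],"gripper":-1},{"linear":[0,0,0],"rotation":[0,-18,0],"gripper":-1}]'

```text
t: 18.1
tcp_pos: [0.5361, 0.0331, 0.2519]
orientation: [-1.273, 1.104, -1.104]
force: [-0.6, -0.2, -5.5]
finger_gap: 0.0134
```

```bash
python3 - <<'E'
from h import *
print(yawz());goal([.5362,.0331,.253],-10)
f,K,W=grab("wrist","w18.png")
f,K,W=grab("scene","s18.png")
cv2.imwrite("pics/s18z.png",cv2.resize(f[90:250,180:420],None,fx=3.2,fy=3.2,interpolation=2))
E
```

```text
(np.float64(8.15657980847852), np.float64(0.0064149927035808746))
t 18.1 tcp [0.5361 0.0331 0.2519] F [-0.6 -0.2 -5.5] gap 0.0134 j6 -0.1 ->lin [-0.  -1.1  0.1] rot [0.000e+00 1.816e+01 1.000e-02]
```

View pics/s18z.png

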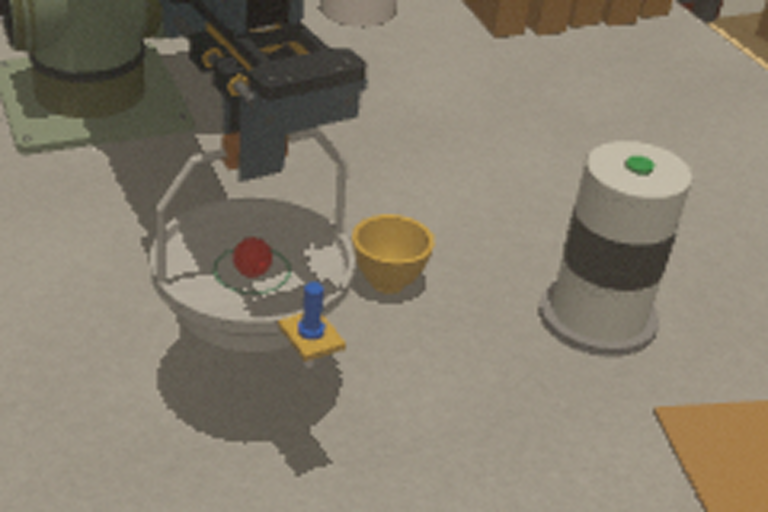

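View pics/w18.png

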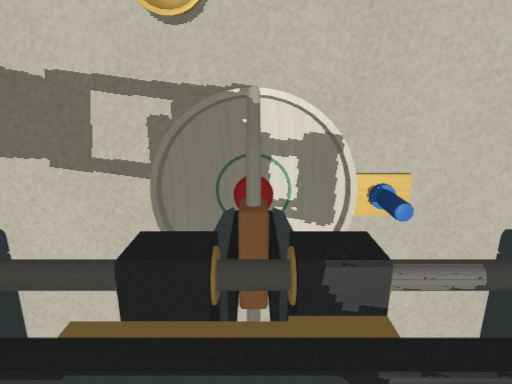

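Call:
step_arm --moves '[{"linear":[0,0,0],"rotation":[0,-1,0],"gripper":-1},{"linear":[0,0,0],"rotation":[0,-3,0],"gripper":-1},{"linear":[0,0,0],"rotation":[0,-6,0],"gripper":-1},{"linear":[0,0,0],"rotation":[0,-10,0],"gripper":-1},{"linear":[0,0,0],"rotation":[0,-14,0],"gripper":-1},{"linear":[0,0,0],"rotation":[0,-18,0],"gripper":-1},{"linear":[0,0,0],"rotation":[0,-22,0],"gripper":-1},{"linear":[0,0,0],"rotation":[0,-26,0],"gripper":-1}]'

```text
t: 19.0
tcp_pos: [0.5362, 0.0331, 0.252]
orientation: [-1.434, 0.759, -0.759]
force: [0.6, 0.0, -6.4]
finger_gap: 0.0138
```

Call:
step_arm --moves '[{"linear":[0,0,0],"rotation":[0,-4,0],"gripper":-1},{"linear":[0,0,0],"rotation":[0,-8,0],"gripper":-1},{"linear":[0,0,0],"rotation":[0,-12,0],"gripper":-1},{"linear":[0,0,0],"rotation":[0,-16,0],"gripper":-1},{"linear":[0,0,0],"rotation":[0,-20,0],"gripper":-1},{"linear":[0,0,0],"rotation":[0,-24,0],"gripper":-1},{"linear":[0,0,0],"rotation":[0,-27,0],"gripper":-1},{"linear":[0,0,0],"rotation":[0,-29,0],"gripper":-1}]'

```text
t: 19.8
tcp_pos: [0.5362, 0.033, 0.2519]
orientation: [-1.54, 0.367, -0.367]
force: [-0.3, 0.3, -5.8]
finger_gap: 0.0139
```

```bash
python3 - <<'E'
from h import *
print(yawz());goal([.5362,.0331,.253],89.8)
E
```

```text
(np.float64(63.172362682642444), np.float64(0.01066919672466264))
t 19.8 tcp [0.5362 0.033  0.2519] F [-0.3  0.3 -5.8] gap 0.0139 j6 -1.06 ->lin [ 0.  -1.1  0.1] rot [ 1.000e-02 -2.663e+01  1.000e-02]
```

Call:
step_arm --moves '[{"linear":[0,0,0],"rotation":[0,-3,0],"gripper":-1},{"linear":[0,0,0],"rotation":[0,-7,0],"gripper":-1},{"linear":[0,0,0],"rotation":[0,-11,0],"gripper":-1},{"linear":[0,0,0],"rotation":[0,-15,0],"gripper":-1},{"linear":[0,0,0],"rotation":[0,-19,0],"gripper":-1},{"linear":[0,0,0],"rotation":[0,-22.5,0],"gripper":-1},{"linear":[0,0,0],"rotation":[0,-25,0],"gripper":-1},{"linear":[0,0,0],"rotation":[0,-26.6,0],"gripper":-1}]'

```text
t: 20.6
tcp_pos: [0.5362, 0.0331, 0.252]
orientation: [-1.571, 0.003, -0.004]
force: [-1.1, -0.6, -5.9]
finger_gap: 0.0138
```

Call:
step_arm --moves '[{"linear":[0,0,0],"rotation":[0,0,0],"gripper":-1},{"linear":[0,0,0],"rotation":[0,0,0],"gripper":-1},{"linear":[0,0,0],"rotation":[0,0,0],"gripper":-1},{"linear":[0,0,0],"rotation":[0,0,0],"gripper":-1},{"linear":[0,0,0],"rotation":[0,0,0],"gripper":-1},{"linear":[0,0,0],"rotation":[0,0,0],"gripper":-1},{"linear":[0,0,0],"rotation":[0,0,0],"gripper":-1},{"linear":[0,0,0],"rotation":[0,0,0],"gripper":-1}]'

```text
t: 21.4
tcp_pos: [0.5361, 0.0331, 0.2519]
orientation: [-1.571, 0.005, -0.005]
force: [-0.3, -0.5, -6.2]
finger_gap: 0.0139
```

```bash
python3 - <<'E'
from h import *
print(yawz());goal([.5362,.0331,.253],89.8)
f,K,W=grab("wrist","w20.png")
f,K,W=grab("scene","s20.png")
cv2.imwrite("pics/s20z.png",cv2.resize(f[90:250,180:420],None,fx=3.2,fy=3.2,interpolation=2))
f,K,W=grab("top","t20.png")
cv2.imwrite("pics/t20z.png",cv2.resize(f[120:260,100:360],None,fx=3,fy=3,interpolation=2))
E
```

```text
(np.float64(89.64783749256597), np.float64(0.006403222379588309))
t 21.4 tcp [0.5361 0.0331 0.2519] F [-0.3 -0.5 -6.2] gap 0.0139 j6 -1.52 ->lin [ 0.1 -1.1  0. ] rot [ 0.01 -0.15 -0.  ]
```

View pics/s20z.png

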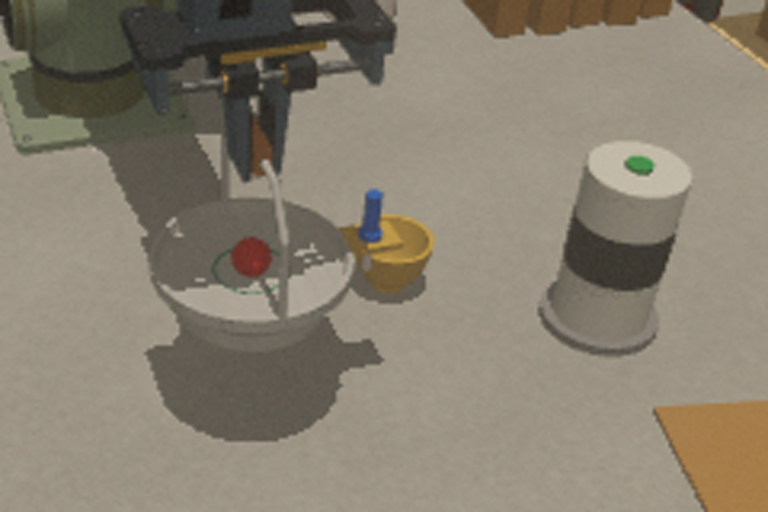

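View pics/w20.png

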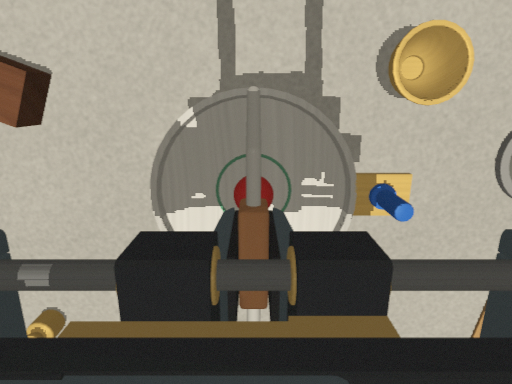

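View pics/t20z.png

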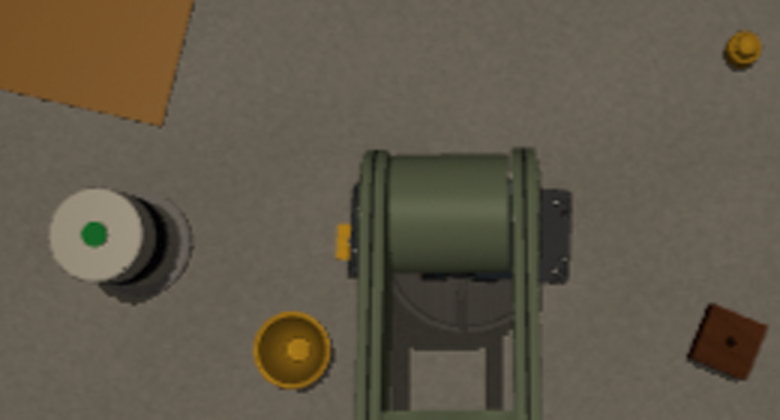

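```bash
python3 -c "
from rig import ticket,status
print(ticket.sign_off()); s=status.get_state(); print(s['t'],s['tcp_pos'],s['force'])"
```

```text
the job is handed in; nothing more can be done
None
the job is handed in; nothing more can be done
```

I pushed the blue marker through the dish's eyelet and let go of it. Then I lifted the dish about 10 cm by its bow and turned it about 99.6° to face the reader. I handed the job in at about 21.5 s of the 54 s allowed, with the dish held still. The hand-in gives no verdict, so I don't know how it was scored.

**Last checks before handing in:**
- **Aim:** the tool's yaw was 89.6°, against a measured bearing to the reader of about 89.8°. At 0.35 m that is a miss of about 1 mm; the limit is 45 mm.
- **Level and grip:** the tool was level to 0.01°. The fingers were 14 mm apart on the wooden grip, with a steady load of about 6 N.
- **Ball and marker:** the pictures showed the ball in the middle of the green ring and the marker upright with its collar on the eyelet.
- **Bystanders:** the mortar and weight showed no sign of movement. The canister was outside the last close-up views, and the arm never went near it again after the marker was taken.

**What disagreed:** the cameras gave different positions for the marker (by up to 7 mm) and the reader (by about 6 mm). I set the marker grasp and the insertion from the wrist camera. For the reader I averaged the top and scene cameras.

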